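# Point out the repair of a chipped drawer front

### The arm

A 6-joint arm with a two-finger parallel gripper is mounted at the origin on the work surface. World frame = base frame: x ahead of the robot, y to its left, z up, the work surface at z = 0. Lengths are in m, angles in degrees, forces in N, time in s.
With the tool pointing down it reaches from about 0.25 to 0.725 m from the base axis. Payload 9.7 kg.
Tool frame: the origin (TCP) lies between the finger pads; the fingertips stand 11 mm ahead of it and the grasp point (between the pads) lies 8 mm behind it; z points along the fingers, y is the direction in which the jaws open and shut (so a half turn about z gives the same grasp; the last joint's range is limited). The gripper opens to 85 mm and grips with 20 to 120 N. Pads are 22 mm wide; open, the fingers measure 114 mm over their backs; the gripper's body (76 mm by 85 mm) begins 54 mm behind the grasp point. The pads swing forward as they close: fully open they stand 13 mm farther back than shut.
Start: joints at [73.281, 4.979, 10.078, 95.1, 0, 90], TCP at [0.158, 0.527, 0.242] pointing down, gripper open.
Joint ranges: [-179.16, 179.16], [-48.56, 103.87], [-65.8, 70.77], [-126.05, 130.52], [-82.76, 87.17], [-180, 180]. Speed limits (degrees/s): [127.2, 127.2, 147.25, 180, 180, 180].

### API

Orientations are given as [roll, pitch, yaw] about the fixed x, y, z axes, in that order (R = Rz(yaw) Ry(pitch) Rx(roll)).
In Python, from workcell import bot gives the robot as it stands.
- The arm moves only by the tool play_rows, never from a script. Its argument "targets" is a list of rows, each an object of numbers: "fingers": the gripper command: -1 is shut, 1 is fully open, values between are in proportion; "x", "y", "z": the shift along the tool's x, y, z in m; "wx", "wy", "wz": the turn, a rotation vector about the tool's x, y, z in degrees. In form: [{"fingers": .., "x": .., "y": .., "z": .., "wx": .., "wy": .., "wz": ..}, ...]. A call has 1 to 20 rows; each row is the pose to reach, as a shift and turn from the pose commanded when the call began, along the tool's axes at that moment; what a row does not reach only later rows make up. A row lasts 1/12 s, in which the tool goes at most 41.7 mm and 7.16 degrees, less where a joint would pass 70% of its speed; a pose out of reach is approached as far as the arm can. A call with a gripper value outside its range is refused whole. The fingers move at their own pace and stop on an object; "grip_force" is the grip in N (left out, the last holds). Time passes only in rows, so rows that repeat a pose let the fingers close. It gives the time, the measured TCP pose, the force and the opening at its end, in the units of the state.
- bot.get_obs(): the state, without advancing time (a new reading comes with each control period).
- bot.camera(name): name is "side" or "top" or "wrist"; returns (picture, depth): 400x640x3 uint8, blue, green, red; 400x640 float32, m along the optical axis (not along the pixel's ray), 0 where there is no reading.
- bot.get_calibration(name): a dict with "fx", "fy", "cx", "cy" (pixels), "distortion" ([k1, k2, p1, p2, k3] as OpenCV has them; the pictures are not rectified), "camera_from_world" (4x4, takes a point from world to camera coordinates). Camera axes: x right, y down, z forward; pixel columns grow to the right and rows downward; lengths in m; the calibration is good to about 2 mm. A picture is of the moment at which its call begins: read the wrist's pose just before it. get_calibration takes no time and is no camera call; for the wrist camera it gives the pose at the moment of the call.
- bot.job_done(): hands the job in, once; it reports no verdict.
Trained networks look in the newest picture that a camera, given by its name, has taken for a name from the list of things; names that differ only in an ending like _2 or _b are one class to them, and where a whole thing is asked for, a point or a joint stands for the part that bears it (a point fixed in the world has none). Each returns a list of dicts, best first, with "confidence" (0 to 1); they miss things now and then, are a little off and sometimes report something else, mostly with a low value. They report only what shows in the picture. A call takes as long as a camera call. They do not tell look-alikes from the thing itself.
- bot.look_for(query, camera): "extent" ([left, top, right, bottom] in pixels, round what is visible of it).
- bot.outline_of(query, camera): "region" (400x640 bool, what is visible of it) and "extent" ([left, top, right, bottom] in pixels, round what is visible of it).
- bot.place_of(query, camera): "point" ([row, column] in pixels: a listed point, or the origin of a listed thing).
The state is a dict: "time": time; "q": joint angles; "qd": joint speeds; "joint_efforts": joint torques, N m; "ee_pos": TCP position; "tcp_rot": TCP orientation; "wrist_force": force on the tool from outside, world axes, zero at the start; "torque": the same for the moment, N m; "opening": finger opening in m.
Only numpy, scipy, OpenCV 4.12 (cv2) and the standard library are available. Lean on these libraries where they do the work, as an engineer would, in place of code of your own. Each camera call takes 0.05 s, during which the arm holds its last target.

### The job

Show the trainee how to mend the chipped walnut-brown drawer front: with your fingertips point straight down at the chip in its face, then at the walnut-brown wax stick that matches it, then at the wooden-handled scraper that levels the wax, holding still for two seconds a couple of centimetres above each one, and finish while still pointing at the scraper. Rise well clear before going from one to the next, so that you never point at a wrong wax stick. Do not touch, move or pick up anything.

Things in the scene. Friction and masses are not known exactly. Their poses are not given: they have to be found in the camera images.
- walnut_front: drawer front covered in dark walnut-brown wood-grain film, a loose board 220 x 140 x 16 mm lying flat, with a 9 mm knob hole in the middle of its face; origin at the centre of its underside, x along its long side, z up
- chip_mid (a point): the chip: a ragged pale tan spot of bare board about 28 x 14 mm, flat, in the face of the walnut front; point at its middle, on the face, 16 mm above the table; z up
- oak_front: sound drawer front of the same size covered in light oak film; leave it alone; origin at the centre of its underside
- walnut_stick_top (a point): walnut-brown (darkest) wax stick, a loose bar 80 x 18 x 13 mm with a narrow paper band near one end, lying in the tray; point at the centre of its top face, 16 mm above the table; x runs along the stick, z up
- oak_stick_top (a point): light oak wax stick, a loose bar 80 x 18 x 13 mm with a narrow paper band near one end, lying in the tray; point at the centre of its top face, 16 mm above the table; x runs along the stick, z up
- white_stick_top (a point): white wax stick, a loose bar 80 x 18 x 13 mm with a narrow paper band near one end, lying in the tray; point at the centre of its top face, 16 mm above the table; x runs along the stick, z up
- grey_stick_top (a point): grey wax stick, a loose bar 80 x 18 x 13 mm with a narrow paper band near one end, lying in the tray; point at the centre of its top face, 16 mm above the table; x runs along the stick, z up
- wax_tray: low blue tray 104 x 190 x 11 mm, open on top, fixed to the table, with four compartments side by side 47 mm apart, one wax stick in each (any order); origin at the centre of its underside, y across the sticks, x along them
- scraper_mid (a point): the scraper, loose, lying flat, 200 mm long: wooden handle 24 mm wide and 16 mm high to its -x side, steel blade 45 to 55 mm wide and under 10 mm high to its +x side; point at the middle of its length, 16 mm above the table, level with the top of the handle; x runs along the scraper from handle to blade, z up
- cutter_knife: yellow cutter knife, 160 mm long and 17 mm high, lying beyond the work; origin under its handle. Around the work also stand, not listed: a tape measure (60 mm high) and a sanding block near the robot, a tin can (95 mm high), film trimmer and roll stand (up to 135 mm high) beyond the work, a board stack (45 mm) at the right side and a crate (150 mm) at the left side of the table
Mind the look-alikes: they are no part of the job. What is shaped like the part that bears walnut_stick_top but blue or yellow is not meant.

How it is judged:
By the outcome, as a careful person would: the job done as asked, in the order asked, and still so for the second after the job is handed in, with the robot touching nothing.
It also fails if it takes over 56 s, if anything falls off the work surface, if the arm or the gripper's body presses on something with over 40 N, if the wrist force passes 120 N, or if a joint passes its speed limit or range.

## Working session

There is one attempt and no reset: what is moved stays moved. The work goes in short steps, Python scripts to look and compute and a tool call to move; the robot and the scene stay as the last step left them, time stands still between calls to the robot, and variables do not carry over. Pictures are saved under pics/ and viewed, and the job is handed in when it is done.

Besides the shell and the picture viewer there is one more tool, called after "Call:" by a JSON object that holds its "api" and its "payload", one argument or row to a line. play_rows: Moves the arm, as the interface text tells. Its arguments: {"type":"object","properties":{"targets":{"type":"array","items":{"type":"object","properties":{"fingers":{"type":"number"},"x":{"type":"number"},"y":{"type":"number"},"z":{"type":"number"},"wx":{"type":"number"},"wy":{"type":"number"},"wz":{"type":"number"}}}},"grip_force":{"type":"number"}},"required":["targets"]}

```bash
mkdir -p pics
cat > h.py <<'E'
import numpy as np,cv2
from workcell import bot
def px2w(cam,row,col,z,cal=None):
    c=cal or bot.get_calibration(cam)
    K=np.array([[c['fx'],0,c['cx']],[0,c['fy'],c['cy']],[0,0,1]])
    p=cv2.undistortPoints(np.array([[[col,row]]],float),K,np.array(c['distortion'],float))[0,0]
    T=np.linalg.inv(np.array(c['camera_from_world']))
    d=T[:3,:3]@np.array([p[0],p[1],1]);o=T[:3,3]
    return o+d*(z-o[2])/d[2]
E
python3 - <<'E'
from h import *
o=bot.get_obs();print({k:np.round(o[k],3) for k in('time','ee_pos','tcp_rot','opening')})
for cam in('top','side'):
    im,d=bot.camera(cam);cv2.imwrite(f'pics/{cam}1.png',im)
    for q in('chip_mid','walnut_stick_top','scraper_mid','oak_stick_top','grey_stick_top','white_stick_top','walnut_front'):
        for r in bot.place_of(q,cam)[:3]:
            print(cam,q,round(r['confidence'],2),np.round(r['point']),np.round(px2w(cam,*r['point'],0 if q=='walnut_front' else .016),4))
E
```

```text
{'time': np.float64(0.0), 'ee_pos': array([0.158, 0.527, 0.242]), 'tcp_rot': array([-179.924,    0.   ,  163.283]), 'opening': np.float64(0.085)}
top chip_mid 0.5 [203. 431.] [ 0.5395 -0.2626  0.016 ]
top chip_mid 0.2 [230. 332.] [ 0.4734 -0.0189  0.016 ]
top walnut_stick_top 0.78 [145. 386.] [ 0.6847 -0.1526  0.016 ]
top walnut_stick_top 0.7 [301. 464.] [ 0.3004 -0.3403  0.016 ]
top walnut_stick_top 0.56 [129. 331.] [ 0.725  -0.0146  0.016 ]
top scraper_mid 0.69 [163. 304.] [0.6375 0.0521 0.016 ]
top oak_stick_top 0.66 [229. 320.] [0.4757 0.0109 0.016 ]
top oak_stick_top 0.58 [228. 300.] [0.4757 0.0606 0.016 ]
top oak_stick_top 0.36 [235. 361.] [ 0.4597 -0.0892  0.016 ]
top grey_stick_top 0.59 [230. 337.] [ 0.4734 -0.0309  0.016 ]
top white_stick_top 0.8 [228. 320.] [0.4784 0.0124 0.016 ]
top walnut_front 0.71 [220. 439.] [ 0.4975 -0.288   0.    ]
top walnut_front 0.62 [230. 337.] [ 0.4734 -0.0311  0.    ]
side chip_mid 0.4 [275. 378.] [ 0.5382 -0.2629  0.016 ]
side walnut_stick_top 0.68 [238. 324.] [ 0.4763 -0.0769  0.016 ]
side walnut_stick_top 0.64 [224. 396.] [ 0.6903 -0.1501  0.016 ]
side walnut_stick_top 0.57 [343. 319.] [ 0.2986 -0.3421  0.016 ]
side scraper_mid 0.62 [188. 347.] [0.6449 0.0497 0.016 ]
side scraper_mid 0.4 [207. 304.] [0.4871 0.0546 0.016 ]
side oak_stick_top 0.66 [207. 304.] [0.4851 0.0554 0.016 ]
side grey_stick_top 0.55 [229. 315.] [ 0.4733 -0.0355  0.016 ]
side white_stick_top 0.49 [220. 307.] [0.4697 0.0058 0.016 ]
side white_stick_top 0.2 [225. 310.] [ 0.466  -0.0142  0.016 ]
side walnut_front 0.64 [292. 373.] [ 0.5019 -0.2914  0.    ]
side walnut_front 0.19 [221. 308.] [0.4765 0.0127 0.    ]
```

View pics/top1.png

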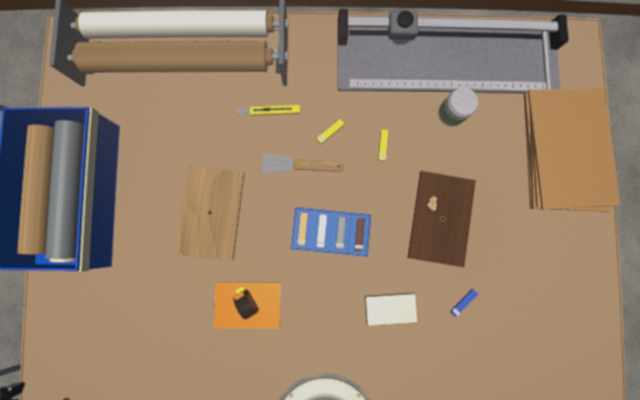

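Run:
```python
import cv2
im=cv2.imread('pics/top1.png');cv2.imwrite('pics/top1z.png',cv2.resize(im[110:310,250:490],None,fx=3,fy=3,interpolation=cv2.INTER_CUBIC)[:600])
im=cv2.imread('pics/side1.png');cv2.imwrite('pics/side1z.png',cv2.resize(im[160:360,230:470],None,fx=3,fy=3,interpolation=cv2.INTER_CUBIC)[:600])
```

```text
(no output)
```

View pics/top1z.png

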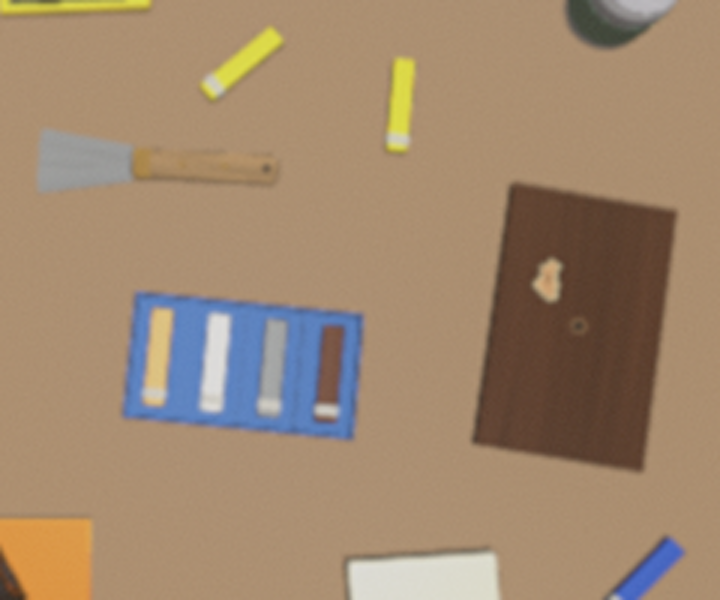

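View pics/side1z.png

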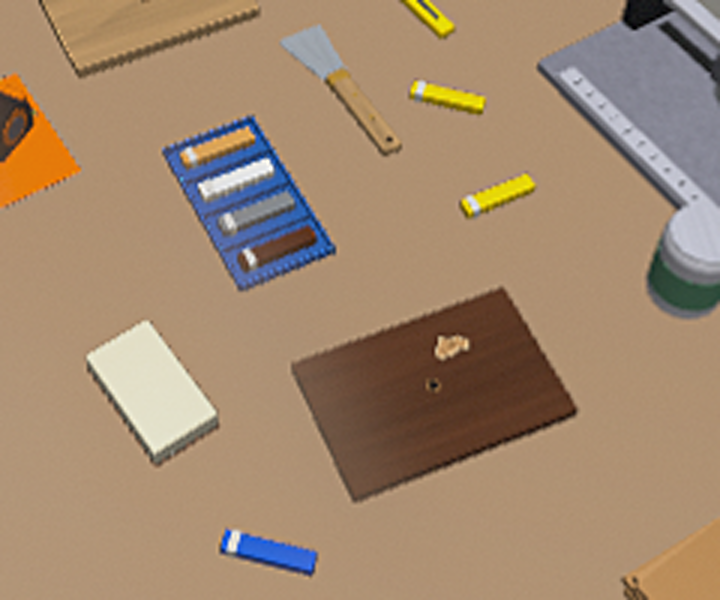

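The top view shows the chip at about (432,203), the walnut stick at (360,234) as the rightmost in the tray, and the scraper at (303,165) with its blade on the left. The yellow and blue bars are look-alikes. Next I'll refine the three points by segmentation.

Run:
```python
from h import *
def show(n,cam,r,c,z): print(n,cam,round(r,1),round(c,1),np.round(px2w(cam,r,c,z),4))
for cam,boxes in {'top':dict(chip=(190,216,420,446),stick=(215,252,350,369)),'side':dict(chip=(266,284,368,392),stick=(232,252,308,340))}.items():
    im=cv2.imread(f'pics/{cam}1.png').astype(int)
    r0,r1,c0,c1=boxes['chip'];s=im[r0:r1,c0:c1].sum(2)>330
    rr,cc=np.nonzero(s);print(len(rr));show('chip mean',cam,rr.mean()+r0,cc.mean()+c0,.016)
    R=cv2.minAreaRect(np.c_[cc,rr].astype(np.float32));show('chip rect',cam,R[0][1]+r0,R[0][0]+c0,.016)
    r0,r1,c0,c1=boxes['stick'];p=im[r0:r1,c0:c1];s=(p[...,2]-p[...,0]>15)&(p.sum(2)<300)
    n,l,st,ce=cv2.connectedComponentsWithStats(s.astype(np.uint8));print(st.tolist())
for n,cam,r,c in[('stick','top',234,359.7),('stick','side',241.5,323.5),('blade end','top',163.3,262.8),('handle end','top',166.5,342.8),('blade','side',170.8,331.5),('handle','side',209,361.5)]: show(n,cam,r,c,.016 if 'stick' in n else .008)
for q in('walnut_stick_top','scraper_mid','chip_mid'):
  for cam in('top','side'):
    bot.camera(cam)
    for r in bot.outline_of(q,cam)[:3]:
        rr,cc=np.nonzero(r['region']);R=cv2.minAreaRect(np.c_[cc,rr].astype(np.float32))
        print(q,cam,round(r['confidence'],2),np.round(R[0],1),np.round(R[1],1),round(R[2]),np.round(px2w(cam,R[0][1],R[0][0],.016),4))
```

```text
98
chip mean top 203.2 432.3 [ 0.5394 -0.2666  0.016 ]
chip rect top 202.9 432.8 [ 0.5402 -0.2679  0.016 ]
[[0, 0, 19, 37, 556], [6, 4, 8, 25, 147]]
62
chip mean side 275.1 379.6 [ 0.5428 -0.2654  0.016 ]
chip rect side 275.5 380.0 [ 0.5431 -0.267   0.016 ]
[[0, 0, 32, 20, 495], [8, 1, 2, 1, 2], [11, 0, 1, 1, 1], [3, 3, 2, 1, 2], [6, 2, 1, 1, 1], [1, 4, 1, 1, 1], [6, 4, 21, 13, 124], [1, 13, 4, 5, 14]]
stick top 234 359.7 [ 0.4629 -0.0858  0.016 ]
stick side 241.5 323.5 [ 0.4697 -0.0876  0.016 ]
blade end top 163.3 262.8 [0.6385 0.1553 0.008 ]
handle end top 166.5 342.8 [ 0.6315 -0.0453  0.008 ]
blade side 170.8 331.5 [0.6475 0.1483 0.008 ]
handle side 209 361.5 [ 0.6391 -0.0406  0.008 ]
walnut_stick_top top 0.85 [464. 302.] [ 8.5 32.5] 45 [ 0.2985 -0.3395  0.016 ]
walnut_stick_top top 0.8 [359.1 234.1] [ 7.5 30.5] 5 [ 0.4628 -0.0844  0.016 ]
walnut_stick_top top 0.8 [329.6 130.6] [ 6.4 30.1] 51 [ 0.7213 -0.0118  0.016 ]
walnut_stick_top side 0.64 [319.1 344. ] [31.8  9.2] 14 [ 0.2977 -0.3446  0.016 ]
walnut_stick_top side 0.64 [378.8 192.1] [24.7  6.5] 13 [ 0.7221 -0.0174  0.016 ]
walnut_stick_top side 0.49 [322.4 241.7] [ 6.5 25.1] 68 [ 0.4665 -0.0866  0.016 ]
scraper_mid top 0.69 [301.5 163. ] [18. 79.] 90 [0.6383 0.058  0.016 ]
scraper_mid top 0.28 [330.4 231.5] [78.9 43.2] 6 [ 0.4686 -0.014   0.016 ]
scraper_mid side 0.89 [345.7 188.6] [53.7 13.8] 48 [0.6398 0.051  0.016 ]
scraper_mid side 0.51 [365.2 157.3] [37.5  7.1] 45 [0.7764 0.1351 0.016 ]
chip_mid top 0.39 [432.5 202.5] [11.  7.] 90 [ 0.5412 -0.2671  0.016 ]
```

```bash
cat >> h.py <<'E'
from scipy.spatial.transform import Rotation as Ro
def delta(p0,r0,p1,yaw1):
    R0=Ro.from_euler('xyz',r0,degrees=True);R1=Ro.from_euler('xyz',[180,0,yaw1],degrees=True)
    return np.round(R0.inv().apply(np.array(p1)-p0),4),np.round((R0.inv()*R1).as_rotvec(degrees=True),2)
E
python3 - <<'E'
from h import *
o=bot.get_obs();print(o['time'],o['q'])
print(delta(o['ee_pos'],o['tcp_rot'],[.45,.15,.25],108.4))
print(delta([.45,.15,.25],[180,0,108.4],[.541,-.2665,.25],63.8))
E
```

```text
1.4 [7.32825315e+01 4.97892938e+00 1.00782806e+01 9.50995044e+01
 1.92986592e-04 8.99988584e+01]
(array([-0.3878, -0.2769, -0.0077]), array([-0.  , -0.  , 54.88]))
(array([-0.4239, -0.0451, -0.    ]), array([-0. , -0. , 44.6]))
```

Call:
{"api": "play_rows", "payload": {
  "targets": [
    {"fingers": -1, "x": -0.01, "y": -0.007, "z": 0, "wx": 0, "wy": 0, "wz": 1.4},
    {"fingers": -1, "x": -0.03, "y": -0.0215, "z": -0.002, "wx": 0, "wy": 0, "wz": 4.2},
    {"fingers": -1, "x": -0.058, "y": -0.0415, "z": -0.004, "wx": 0, "wy": 0, "wz": 8.2},
    {"fingers": -1, "x": -0.088, "y": -0.063, "z": -0.006, "wx": 0, "wy": 0, "wz": 12.5},
    {"fingers": -1, "x": -0.118, "y": -0.084, "z": -0.008, "wx": 0, "wy": 0, "wz": 16.7},
    {"fingers": -1, "x": -0.148, "y": -0.106, "z": -0.008, "wx": 0, "wy": 0, "wz": 21},
    {"fingers": -1, "x": -0.178, "y": -0.127, "z": -0.008, "wx": 0, "wy": 0, "wz": 25.2},
    {"fingers": -1, "x": -0.208, "y": -0.1485, "z": -0.008, "wx": 0, "wy": 0, "wz": 29.4},
    {"fingers": -1, "x": -0.238, "y": -0.17, "z": -0.008, "wx": 0, "wy": 0, "wz": 33.7},
    {"fingers": -1, "x": -0.268, "y": -0.191, "z": -0.008, "wx": 0, "wy": 0, "wz": 38},
    {"fingers": -1, "x": -0.298, "y": -0.213, "z": -0.008, "wx": 0, "wy": 0, "wz": 42.2},
    {"fingers": -1, "x": -0.328, "y": -0.234, "z": -0.008, "wx": 0, "wy": 0, "wz": 46.4},
    {"fingers": -1, "x": -0.355, "y": -0.2535, "z": -0.008, "wx": 0, "wy": 0, "wz": 50.2},
    {"fingers": -1, "x": -0.375, "y": -0.268, "z": -0.008, "wx": 0, "wy": 0, "wz": 53},
    {"fingers": -1, "x": -0.388, "y": -0.277, "z": -0.008, "wx": 0, "wy": 0, "wz": 54.9}
  ]
}}

```text
time: 2.65
ee_pos: [0.4511, 0.147, 0.2503]
tcp_rot: [180.0, 0.0, 108.0]
wrist_force: [0.3, 0.5, -0.1]
opening: -0.0004
```

Call:
{"api": "play_rows", "payload": {
  "targets": [
    {"fingers": -1, "x": -0.01, "y": -0.001, "z": 0, "wx": 0, "wy": 0, "wz": 1},
    {"fingers": -1, "x": -0.03, "y": -0.003, "z": 0, "wx": 0, "wy": 0, "wz": 3.2},
    {"fingers": -1, "x": -0.06, "y": -0.006, "z": 0, "wx": 0, "wy": 0, "wz": 6.3},
    {"fingers": -1, "x": -0.095, "y": -0.01, "z": 0, "wx": 0, "wy": 0, "wz": 10},
    {"fingers": -1, "x": -0.13, "y": -0.014, "z": 0, "wx": 0, "wy": 0, "wz": 13.7},
    {"fingers": -1, "x": -0.165, "y": -0.0175, "z": 0, "wx": 0, "wy": 0, "wz": 17.4},
    {"fingers": -1, "x": -0.2, "y": -0.021, "z": 0, "wx": 0, "wy": 0, "wz": 21},
    {"fingers": -1, "x": -0.235, "y": -0.025, "z": 0, "wx": 0, "wy": 0, "wz": 24.7},
    {"fingers": -1, "x": -0.27, "y": -0.029, "z": 0, "wx": 0, "wy": 0, "wz": 28.4},
    {"fingers": -1, "x": -0.305, "y": -0.0325, "z": 0, "wx": 0, "wy": 0, "wz": 32},
    {"fingers": -1, "x": -0.34, "y": -0.036, "z": 0, "wx": 0, "wy": 0, "wz": 35.8},
    {"fingers": -1, "x": -0.375, "y": -0.04, "z": 0, "wx": 0, "wy": 0, "wz": 39.5},
    {"fingers": -1, "x": -0.4, "y": -0.0425, "z": 0, "wx": 0, "wy": 0, "wz": 42.1},
    {"fingers": -1, "x": -0.415, "y": -0.044, "z": 0, "wx": 0, "wy": 0, "wz": 43.7},
    {"fingers": -1, "x": -0.424, "y": -0.045, "z": 0, "wx": 0, "wy": 0, "wz": 44.6},
    {"fingers": -1, "x": -0.424, "y": -0.045, "z": 0, "wx": 0, "wy": 0, "wz": 44.6}
  ]
}}

```text
time: 3.98
ee_pos: [0.5408, -0.2678, 0.2498]
tcp_rot: [-180.0, 0.0, 63.7]
wrist_force: [0.1, 0.6, 0.0]
opening: -0.0001
```

Run:
```python
from h import *
o=bot.get_obs();print({k:np.round(o[k],4) for k in('time','ee_pos','tcp_rot','opening','q','wrist_force')})
cal=bot.get_calibration('wrist');im,d=bot.camera('wrist');cv2.imwrite('pics/w1.png',im)
for q in('chip_mid','walnut_stick_top'):
    for r in bot.place_of(q,'wrist')[:3]:
        print(q,round(r['confidence'],2),np.round(r['point']),np.round(px2w('wrist',*r['point'],.016,cal),4))
im2,_=bot.camera('side');cv2.imwrite('pics/s2.png',im2)
```

```text
{'time': np.float64(3.9833), 'ee_pos': array([ 0.5408, -0.2678,  0.2498]), 'tcp_rot': array([-1.799579e+02,  9.000000e-03,  6.367920e+01]), 'opening': np.float64(-0.0001), 'q': array([-2.63381e+01,  1.28131e+01,  1.97516e+01,  9.69805e+01,
       -9.00000e-03,  8.99827e+01]), 'wrist_force': array([0.097 , 0.6236, 0.0131])}
chip_mid 0.89 [161. 321.] [ 0.5434 -0.2639  0.016 ]
walnut_stick_top 0.94 [ 48. 179.] [ 0.4611 -0.0832  0.016 ]
walnut_stick_top 0.81 [288. 188.] [ 0.2987 -0.3416  0.016 ]
walnut_stick_top 0.59 [  3. 396.] [ 0.6873 -0.1483  0.016 ]
```

View pics/w1.png

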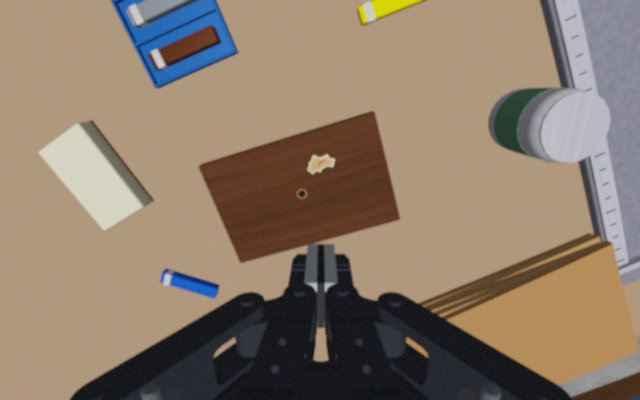

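The wrist view shows the chip at about (163,321), the fingers shut, and the walnut stick at about (47,185).

Run:
```python
from h import *
cal=bot.get_calibration('wrist');im=cv2.imread('pics/w1.png').astype(int)
s=im[145:185,300:345].sum(2)>330;rr,cc=np.nonzero(s);R=cv2.minAreaRect(np.c_[cc,rr].astype(np.float32));print(R)
p=px2w('wrist',rr.mean()+145,cc.mean()+300,.016,cal);print('mean',p,'rect',px2w('wrist',R[0][1]+145,R[0][0]+300,.016,cal))
print('stick',px2w('wrist',47.5,185,.016,cal))
o=bot.get_obs()
print(delta(o['ee_pos'],o['tcp_rot'],[.5418,-.266,.047],63.68))
```

```text
((21.0, 19.0), (20.0, 28.0), 90.0)
mean [ 0.54140547 -0.26304215  0.016     ] rect [ 0.54220942 -0.26469033  0.016     ]
stick [ 0.4664581  -0.08368472  0.016     ]
(array([-1.000e-04,  9.000e-04,  2.037e-01]), array([ 0.02, -0.01,  0.2 ]))
```

Call:
{"api": "play_rows", "payload": {
  "targets": [
    {"fingers": -1, "x": 0.0025, "y": -0.0005, "z": 0.01, "wx": 0, "wy": 0, "wz": 0},
    {"fingers": -1, "x": 0.0025, "y": -0.0005, "z": 0.03, "wx": 0, "wy": 0, "wz": 0},
    {"fingers": -1, "x": 0.0025, "y": -0.0005, "z": 0.06, "wx": 0, "wy": 0, "wz": 0},
    {"fingers": -1, "x": 0.0025, "y": -0.0005, "z": 0.09, "wx": 0, "wy": 0, "wz": 0},
    {"fingers": -1, "x": 0.0025, "y": -0.0005, "z": 0.12, "wx": 0, "wy": 0, "wz": 0},
    {"fingers": -1, "x": 0.0025, "y": -0.0005, "z": 0.145, "wx": 0, "wy": 0, "wz": 0},
    {"fingers": -1, "x": 0.0025, "y": -0.0005, "z": 0.165, "wx": 0, "wy": 0, "wz": 0},
    {"fingers": -1, "x": 0.0025, "y": -0.0005, "z": 0.18, "wx": 0, "wy": 0, "wz": 0},
    {"fingers": -1, "x": 0.0025, "y": -0.0005, "z": 0.19, "wx": 0, "wy": 0, "wz": 0},
    {"fingers": -1, "x": 0.0025, "y": -0.0005, "z": 0.197, "wx": 0, "wy": 0, "wz": 0},
    {"fingers": -1, "x": 0.0025, "y": -0.0005, "z": 0.201, "wx": 0, "wy": 0, "wz": 0},
    {"fingers": -1, "x": 0.0025, "y": -0.0005, "z": 0.203, "wx": 0, "wy": 0, "wz": 0},
    {"fingers": -1, "x": 0.0025, "y": -0.0005, "z": 0.203, "wx": 0, "wy": 0, "wz": 0},
    {"fingers": -1, "x": 0.0025, "y": -0.0005, "z": 0.203, "wx": 0, "wy": 0, "wz": 0}
  ]
}}

```text
time: 5.35
ee_pos: [0.5422, -0.2644, 0.0482]
tcp_rot: [179.9, -0.0, 63.8]
wrist_force: [-0.1, -0.3, -0.0]
opening: -0.0001
```

Run:
```python
from h import *
o=bot.get_obs();print({k:np.round(o[k],4) for k in('time','ee_pos','tcp_rot','opening','wrist_force')})
for c in('side','wrist'):
    im,d=bot.camera(c)
    cv2.imwrite(f'pics/{c}3.png',cv2.resize(im[130:330,270:470],None,fx=3,fy=3) if c=='side' else im)
```

```text
{'time': np.float64(5.35), 'ee_pos': array([ 0.5422, -0.2644,  0.0482]), 'tcp_rot': array([ 1.799283e+02, -2.300000e-03,  6.378700e+01]), 'opening': np.float64(-0.0001), 'wrist_force': array([-0.0776, -0.2585, -0.0291])}
```

View pics/side3.png

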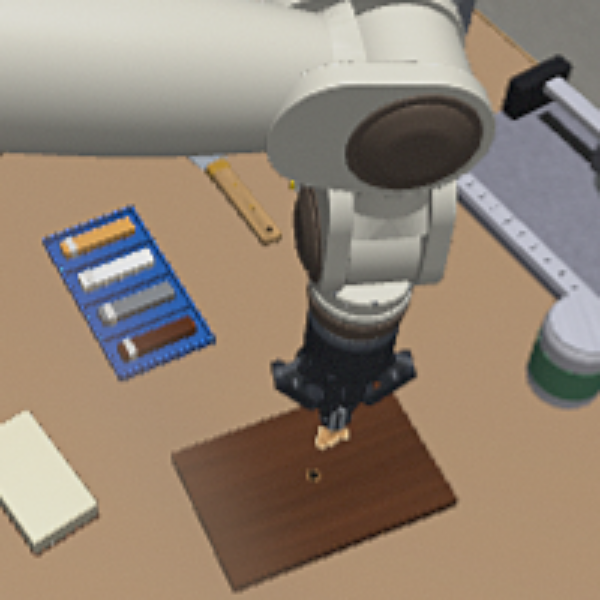

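View pics/wrist3.png

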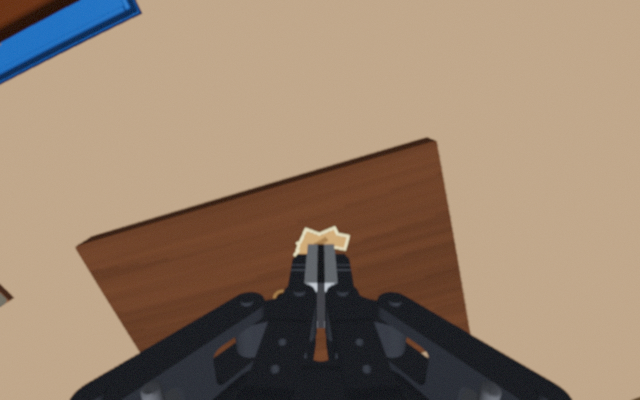

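The fingertips stand just above the chip with clear space under them. I'll hold here.

Call:
{"api": "play_rows", "payload": {
  "targets": [
    {"fingers": -1, "z": 0},
    {"fingers": -1, "z": 0},
    {"fingers": -1, "z": 0},
    {"fingers": -1, "z": 0},
    {"fingers": -1, "z": 0},
    {"fingers": -1, "z": 0},
    {"fingers": -1, "z": 0},
    {"fingers": -1, "z": 0},
    {"fingers": -1, "z": 0},
    {"fingers": -1, "z": 0},
    {"fingers": -1, "z": 0},
    {"fingers": -1, "z": 0},
    {"fingers": -1, "z": 0},
    {"fingers": -1, "z": 0},
    {"fingers": -1, "z": 0}
  ]
}}

```text
$.targets[0]: bad value
```

Call:
{"api": "play_rows", "payload": {
  "targets": [
    {"fingers": -1, "z": 0},
    {"fingers": -1, "z": 0},
    {"fingers": -1, "z": 0},
    {"fingers": -1, "z": 0},
    {"fingers": -1, "z": 0},
    {"fingers": -1, "z": 0},
    {"fingers": -1, "z": 0},
    {"fingers": -1, "z": 0},
    {"fingers": -1, "z": 0},
    {"fingers": -1, "z": 0},
    {"fingers": -1, "z": 0},
    {"fingers": -1, "z": 0},
    {"fingers": -1, "z": 0},
    {"fingers": -1, "z": 0},
    {"fingers": -1, "z": 0}
  ]
}}

```text
$.targets[0]: bad value
```

Call:
{"api": "play_rows", "payload": {
  "targets": [
    {"fingers": -1, "z": -0.01},
    {"fingers": -1, "z": -0.03},
    {"fingers": -1, "z": -0.06},
    {"fingers": -1, "z": -0.09},
    {"fingers": -1, "z": -0.12},
    {"fingers": -1, "z": -0.145},
    {"fingers": -1, "z": -0.165},
    {"fingers": -1, "z": -0.18},
    {"fingers": -1, "z": -0.19},
    {"fingers": -1, "z": -0.19}
  ]
}}

```text
$.targets[0]: bad value
```

Run:
```python
from h import *
o=bot.get_obs();print({k:np.round(o[k],4) for k in('time','ee_pos','tcp_rot','opening','wrist_force')})
print(delta(o['ee_pos'],o['tcp_rot'],[.465,-.085,.237],79.6))
```

```text
{'time': np.float64(5.45), 'ee_pos': array([ 0.5422, -0.2645,  0.0481]), 'tcp_rot': array([1.799303e+02, 1.000000e-03, 6.377880e+01]), 'opening': np.float64(0.0004), 'wrist_force': array([-0.3707,  0.1222,  0.149 ])}
(array([ 0.1269, -0.1483, -0.1891]), array([ 7.000e-02,  1.000e-02, -1.582e+01]))
```

The calls were refused because every field is required, so nothing moved. I'll hold with full rows.

Call:
{"api": "play_rows", "payload": {
  "targets": [
    {"fingers": -1, "x": 0, "y": 0, "z": 0, "wx": 0, "wy": 0, "wz": 0},
    {"fingers": -1, "x": 0, "y": 0, "z": 0, "wx": 0, "wy": 0, "wz": 0},
    {"fingers": -1, "x": 0, "y": 0, "z": 0, "wx": 0, "wy": 0, "wz": 0},
    {"fingers": -1, "x": 0, "y": 0, "z": 0, "wx": 0, "wy": 0, "wz": 0},
    {"fingers": -1, "x": 0, "y": 0, "z": 0, "wx": 0, "wy": 0, "wz": 0},
    {"fingers": -1, "x": 0, "y": 0, "z": 0, "wx": 0, "wy": 0, "wz": 0},
    {"fingers": -1, "x": 0, "y": 0, "z": 0, "wx": 0, "wy": 0, "wz": 0},
    {"fingers": -1, "x": 0, "y": 0, "z": 0, "wx": 0, "wy": 0, "wz": 0},
    {"fingers": -1, "x": 0, "y": 0, "z": 0, "wx": 0, "wy": 0, "wz": 0},
    {"fingers": -1, "x": 0, "y": 0, "z": 0, "wx": 0, "wy": 0, "wz": 0},
    {"fingers": -1, "x": 0, "y": 0, "z": 0, "wx": 0, "wy": 0, "wz": 0},
    {"fingers": -1, "x": 0, "y": 0, "z": 0, "wx": 0, "wy": 0, "wz": 0},
    {"fingers": -1, "x": 0, "y": 0, "z": 0, "wx": 0, "wy": 0, "wz": 0},
    {"fingers": -1, "x": 0, "y": 0, "z": 0, "wx": 0, "wy": 0, "wz": 0},
    {"fingers": -1, "x": 0, "y": 0, "z": 0, "wx": 0, "wy": 0, "wz": 0}
  ]
}}

```text
time: 6.7
ee_pos: [0.5418, -0.2642, 0.0473]
tcp_rot: [-180.0, -0.0, 63.8]
wrist_force: [-0.1, -0.4, -0.6]
opening: -0.0001
```

Call:
{"api": "play_rows", "payload": {
  "targets": [
    {"fingers": -1, "x": 0, "y": 0, "z": 0, "wx": 0, "wy": 0, "wz": 0},
    {"fingers": -1, "x": 0, "y": 0, "z": 0, "wx": 0, "wy": 0, "wz": 0},
    {"fingers": -1, "x": 0, "y": 0, "z": 0, "wx": 0, "wy": 0, "wz": 0},
    {"fingers": -1, "x": 0, "y": 0, "z": 0, "wx": 0, "wy": 0, "wz": 0},
    {"fingers": -1, "x": 0, "y": 0, "z": 0, "wx": 0, "wy": 0, "wz": 0},
    {"fingers": -1, "x": 0, "y": 0, "z": 0, "wx": 0, "wy": 0, "wz": 0},
    {"fingers": -1, "x": 0, "y": 0, "z": 0, "wx": 0, "wy": 0, "wz": 0},
    {"fingers": -1, "x": 0, "y": 0, "z": 0, "wx": 0, "wy": 0, "wz": 0},
    {"fingers": -1, "x": 0, "y": 0, "z": 0, "wx": 0, "wy": 0, "wz": 0},
    {"fingers": -1, "x": 0, "y": 0, "z": 0, "wx": 0, "wy": 0, "wz": 0},
    {"fingers": -1, "x": 0, "y": 0, "z": 0, "wx": 0, "wy": 0, "wz": 0},
    {"fingers": -1, "x": 0, "y": 0, "z": 0, "wx": 0, "wy": 0, "wz": 0},
    {"fingers": -1, "x": 0, "y": 0, "z": 0, "wx": 0, "wy": 0, "wz": 0},
    {"fingers": -1, "x": 0, "y": 0, "z": 0, "wx": 0, "wy": 0, "wz": 0},
    {"fingers": -1, "x": 0, "y": 0, "z": 0, "wx": 0, "wy": 0, "wz": 0}
  ]
}}

```text
time: 7.95
ee_pos: [0.5418, -0.2642, 0.0473]
tcp_rot: [180.0, -0.0, 63.8]
wrist_force: [0.3, 0.0, -0.2]
opening: 0.0004
```

Call:
{"api": "play_rows", "payload": {
  "targets": [
    {"fingers": -1, "x": 0, "y": 0, "z": -0.01, "wx": 0, "wy": 0, "wz": 0},
    {"fingers": -1, "x": 0, "y": 0, "z": -0.03, "wx": 0, "wy": 0, "wz": 0},
    {"fingers": -1, "x": 0, "y": 0, "z": -0.06, "wx": 0, "wy": 0, "wz": 0},
    {"fingers": -1, "x": 0, "y": 0, "z": -0.09, "wx": 0, "wy": 0, "wz": 0},
    {"fingers": -1, "x": 0, "y": 0, "z": -0.12, "wx": 0, "wy": 0, "wz": 0},
    {"fingers": -1, "x": 0, "y": 0, "z": -0.145, "wx": 0, "wy": 0, "wz": 0},
    {"fingers": -1, "x": 0, "y": 0, "z": -0.165, "wx": 0, "wy": 0, "wz": 0},
    {"fingers": -1, "x": 0, "y": 0, "z": -0.18, "wx": 0, "wy": 0, "wz": 0},
    {"fingers": -1, "x": 0, "y": 0, "z": -0.19, "wx": 0, "wy": 0, "wz": 0},
    {"fingers": -1, "x": 0.013, "y": -0.015, "z": -0.19, "wx": 0, "wy": 0, "wz": -1.6},
    {"fingers": -1, "x": 0.032, "y": -0.037, "z": -0.19, "wx": 0, "wy": 0, "wz": -4},
    {"fingers": -1, "x": 0.052, "y": -0.06, "z": -0.19, "wx": 0, "wy": 0, "wz": -6.5},
    {"fingers": -1, "x": 0.072, "y": -0.083, "z": -0.19, "wx": 0, "wy": 0, "wz": -9},
    {"fingers": -1, "x": 0.092, "y": -0.107, "z": -0.19, "wx": 0, "wy": 0, "wz": -11.5},
    {"fingers": -1, "x": 0.11, "y": -0.128, "z": -0.19, "wx": 0, "wy": 0, "wz": -13.7},
    {"fingers": -1, "x": 0.122, "y": -0.142, "z": -0.19, "wx": 0, "wy": 0, "wz": -15.2},
    {"fingers": -1, "x": 0.127, "y": -0.148, "z": -0.19, "wx": 0, "wy": 0, "wz": -15.8},
    {"fingers": -1, "x": 0.127, "y": -0.148, "z": -0.19, "wx": 0, "wy": 0, "wz": -15.8},
    {"fingers": -1, "x": 0.127, "y": -0.148, "z": -0.19, "wx": 0, "wy": 0, "wz": -15.8}
  ]
}}

```text
time: 9.53
ee_pos: [0.4654, -0.0852, 0.2375]
tcp_rot: [180.0, 0.0, 79.6]
wrist_force: [-0.3, -0.6, 0.4]
opening: -0.0
```

Run:
```python
from h import *
o=bot.get_obs();print({k:np.round(o[k],4) for k in('time','ee_pos','tcp_rot','opening','wrist_force')})
cal=bot.get_calibration('wrist');im,d=bot.camera('wrist');cv2.imwrite('pics/w4.png',im)
for q in('walnut_stick_top','scraper_mid'):
    for r in bot.place_of(q,'wrist')[:4]:
        print(q,round(r['confidence'],2),np.round(r['point']),np.round(px2w('wrist',*r['point'],.016,cal),4))
np.save('cal4.npy',cal,allow_pickle=True)
```

```text
{'time': np.float64(9.5333), 'ee_pos': array([ 0.4654, -0.0852,  0.2375]), 'tcp_rot': array([1.799711e+02, 1.760000e-02, 7.957590e+01]), 'opening': np.float64(-0.0), 'wrist_force': array([-0.2637, -0.5738,  0.3992])}
walnut_stick_top 0.87 [ 58. 543.] [ 0.7205 -0.01    0.016 ]
walnut_stick_top 0.69 [180. 510.] [ 0.685  -0.1412  0.016 ]
walnut_stick_top 0.6 [169. 318.] [ 0.4626 -0.087   0.016 ]
walnut_stick_top 0.38 [354. 241.] [ 0.3001 -0.3383  0.016 ]
scraper_mid 0.82 [  0. 466.] [0.6414 0.0584 0.016 ]
```

View pics/w4.png

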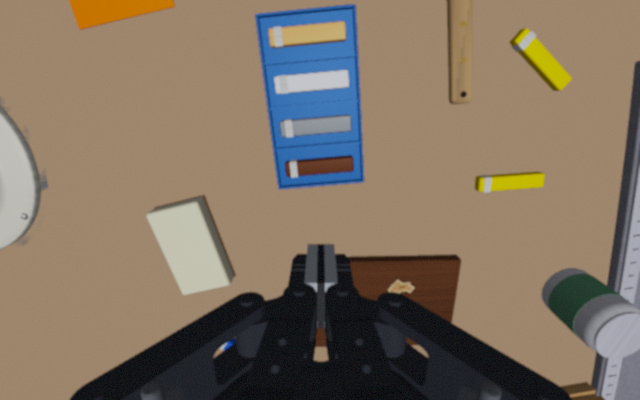

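The wrist view shows the walnut stick spanning columns 287–354, centred near (167,320), as the bottom one in the tray. The scraper handle is at the top right.

Run:
```python
from h import *
cal=np.load('cal4.npy',allow_pickle=True).item()
print(px2w('wrist',167,320.5,.016,cal),px2w('wrist',169,286.5,.016,cal),px2w('wrist',165,354,.016,cal))
print('handle end',px2w('wrist',101,460,.012,cal))
p=px2w('wrist',167,320.5,.016,cal);o=bot.get_obs()
for t in(p,[.4655,-.0855,0]):print(delta(o['ee_pos'],o['tcp_rot'],[t[0],t[1],.047],79.6))
```

```text
[ 0.46576437 -0.08463576  0.016     ] [ 0.42631751 -0.07980789  0.016     ] [ 0.5044825  -0.08931314  0.016     ]
handle end [ 0.63144981 -0.03957299  0.012     ]
(array([1.2e-03, 1.0e-04, 1.9e-01]), array([-0.02,  0.01, -0.1 ]))
(array([0.0003, 0.    , 0.19  ]), array([-0.02,  0.01, -0.1 ]))
```

Call:
{"api": "play_rows", "payload": {
  "targets": [
    {"fingers": -1, "x": 0.0005, "y": 0, "z": 0.01, "wx": 0, "wy": 0, "wz": 0},
    {"fingers": -1, "x": 0.0005, "y": 0, "z": 0.03, "wx": 0, "wy": 0, "wz": 0},
    {"fingers": -1, "x": 0.0005, "y": 0, "z": 0.06, "wx": 0, "wy": 0, "wz": 0},
    {"fingers": -1, "x": 0.0005, "y": 0, "z": 0.09, "wx": 0, "wy": 0, "wz": 0},
    {"fingers": -1, "x": 0.0005, "y": 0, "z": 0.12, "wx": 0, "wy": 0, "wz": 0},
    {"fingers": -1, "x": 0.0005, "y": 0, "z": 0.145, "wx": 0, "wy": 0, "wz": 0},
    {"fingers": -1, "x": 0.0005, "y": 0, "z": 0.165, "wx": 0, "wy": 0, "wz": 0},
    {"fingers": -1, "x": 0.0005, "y": 0, "z": 0.178, "wx": 0, "wy": 0, "wz": 0},
    {"fingers": -1, "x": 0.0005, "y": 0, "z": 0.186, "wx": 0, "wy": 0, "wz": 0},
    {"fingers": -1, "x": 0.0005, "y": 0, "z": 0.19, "wx": 0, "wy": 0, "wz": 0},
    {"fingers": -1, "x": 0.0005, "y": 0, "z": 0.19, "wx": 0, "wy": 0, "wz": 0},
    {"fingers": -1, "x": 0.0005, "y": 0, "z": 0.19, "wx": 0, "wy": 0, "wz": 0},
    {"fingers": -1, "x": 0.0005, "y": 0, "z": 0.19, "wx": 0, "wy": 0, "wz": 0}
  ]
}}

```text
time: 10.77
ee_pos: [0.4658, -0.0846, 0.0482]
tcp_rot: [179.9, 0.0, 79.6]
wrist_force: [1.1, -0.9, -0.1]
opening: -0.0003
```

Call:
{"api": "play_rows", "payload": {
  "targets": [
    {"fingers": -1, "x": 0, "y": 0, "z": 0, "wx": 0, "wy": 0, "wz": 0},
    {"fingers": -1, "x": 0, "y": 0, "z": 0, "wx": 0, "wy": 0, "wz": 0},
    {"fingers": -1, "x": 0, "y": 0, "z": 0, "wx": 0, "wy": 0, "wz": 0},
    {"fingers": -1, "x": 0, "y": 0, "z": 0, "wx": 0, "wy": 0, "wz": 0},
    {"fingers": -1, "x": 0, "y": 0, "z": 0, "wx": 0, "wy": 0, "wz": 0},
    {"fingers": -1, "x": 0, "y": 0, "z": 0, "wx": 0, "wy": 0, "wz": 0},
    {"fingers": -1, "x": 0, "y": 0, "z": 0, "wx": 0, "wy": 0, "wz": 0},
    {"fingers": -1, "x": 0, "y": 0, "z": 0, "wx": 0, "wy": 0, "wz": 0},
    {"fingers": -1, "x": 0, "y": 0, "z": 0, "wx": 0, "wy": 0, "wz": 0},
    {"fingers": -1, "x": 0, "y": 0, "z": 0, "wx": 0, "wy": 0, "wz": 0},
    {"fingers": -1, "x": 0, "y": 0, "z": 0, "wx": 0, "wy": 0, "wz": 0},
    {"fingers": -1, "x": 0, "y": 0, "z": 0, "wx": 0, "wy": 0, "wz": 0},
    {"fingers": -1, "x": 0, "y": 0, "z": 0, "wx": 0, "wy": 0, "wz": 0},
    {"fingers": -1, "x": 0, "y": 0, "z": 0, "wx": 0, "wy": 0, "wz": 0},
    {"fingers": -1, "x": 0, "y": 0, "z": 0, "wx": 0, "wy": 0, "wz": 0}
  ]
}}

```text
time: 12.02
ee_pos: [0.4652, -0.0844, 0.0473]
tcp_rot: [-180.0, -0.0, 79.6]
wrist_force: [-0.4, 0.2, -0.6]
opening: -0.0002
```

Run:
```python
from h import *
o=bot.get_obs();print({k:np.round(o[k],4) for k in('time','ee_pos','tcp_rot','opening','wrist_force')})
im,d=bot.camera('side');cv2.imwrite(f'pics/side5.png',cv2.resize(im[130:330,230:430],None,fx=3,fy=3))
print(delta(o['ee_pos'],o['tcp_rot'],[.637,.055,.237],94.9))
```

```text
{'time': np.float64(12.0167), 'ee_pos': array([ 0.4652, -0.0844,  0.0473]), 'tcp_rot': array([-1.799991e+02, -8.000000e-04,  7.957880e+01]), 'opening': np.float64(-0.0002), 'wrist_force': array([-0.385 ,  0.2277, -0.5905])}
(array([ 0.1682,  0.1437, -0.1897]), array([ -0.  ,  -0.  , -15.32]))
```

View pics/side5.png

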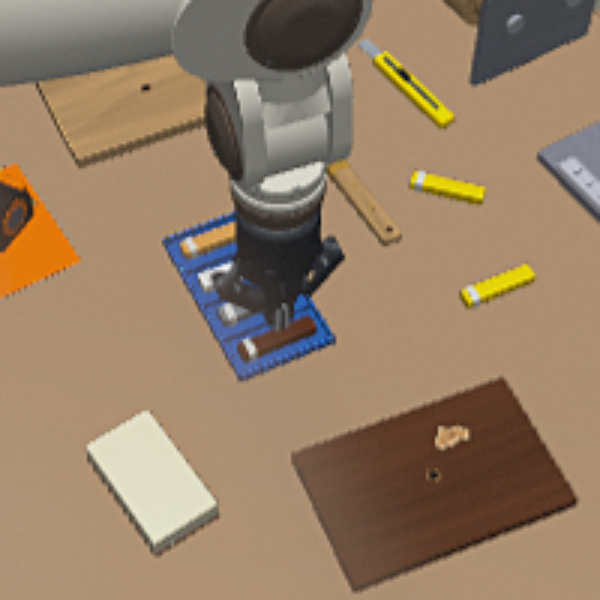

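The tips stand above the middle of the walnut stick. I'll complete the hold, rise, then cross to the scraper.

Call:
{"api": "play_rows", "payload": {
  "targets": [
    {"fingers": -1, "x": 0, "y": 0, "z": 0, "wx": 0, "wy": 0, "wz": 0},
    {"fingers": -1, "x": 0, "y": 0, "z": 0, "wx": 0, "wy": 0, "wz": 0},
    {"fingers": -1, "x": 0, "y": 0, "z": 0, "wx": 0, "wy": 0, "wz": 0},
    {"fingers": -1, "x": 0, "y": 0, "z": 0, "wx": 0, "wy": 0, "wz": 0},
    {"fingers": -1, "x": 0, "y": 0, "z": 0, "wx": 0, "wy": 0, "wz": 0},
    {"fingers": -1, "x": 0, "y": 0, "z": 0, "wx": 0, "wy": 0, "wz": 0},
    {"fingers": -1, "x": 0, "y": 0, "z": 0, "wx": 0, "wy": 0, "wz": 0},
    {"fingers": -1, "x": 0, "y": 0, "z": 0, "wx": 0, "wy": 0, "wz": 0},
    {"fingers": -1, "x": 0, "y": 0, "z": 0, "wx": 0, "wy": 0, "wz": 0},
    {"fingers": -1, "x": 0, "y": 0, "z": 0, "wx": 0, "wy": 0, "wz": 0},
    {"fingers": -1, "x": 0, "y": 0, "z": 0, "wx": 0, "wy": 0, "wz": 0},
    {"fingers": -1, "x": 0, "y": 0, "z": 0, "wx": 0, "wy": 0, "wz": 0},
    {"fingers": -1, "x": 0, "y": 0, "z": 0, "wx": 0, "wy": 0, "wz": 0},
    {"fingers": -1, "x": 0, "y": 0, "z": 0, "wx": 0, "wy": 0, "wz": 0},
    {"fingers": -1, "x": 0, "y": 0, "z": 0, "wx": 0, "wy": 0, "wz": 0}
  ]
}}

```text
time: 13.32
ee_pos: [0.4652, -0.0845, 0.0473]
tcp_rot: [180.0, 0.0, 79.6]
wrist_force: [-0.3, -0.5, -0.7]
opening: 0.0002
```

Call:
{"api": "play_rows", "payload": {
  "targets": [
    {"fingers": -1, "x": 0, "y": 0, "z": -0.01, "wx": 0, "wy": 0, "wz": 0},
    {"fingers": -1, "x": 0, "y": 0, "z": -0.03, "wx": 0, "wy": 0, "wz": 0},
    {"fingers": -1, "x": 0, "y": 0, "z": -0.06, "wx": 0, "wy": 0, "wz": 0},
    {"fingers": -1, "x": 0, "y": 0, "z": -0.09, "wx": 0, "wy": 0, "wz": 0},
    {"fingers": -1, "x": 0, "y": 0, "z": -0.12, "wx": 0, "wy": 0, "wz": 0},
    {"fingers": -1, "x": 0, "y": 0, "z": -0.145, "wx": 0, "wy": 0, "wz": 0},
    {"fingers": -1, "x": 0, "y": 0, "z": -0.165, "wx": 0, "wy": 0, "wz": 0},
    {"fingers": -1, "x": 0, "y": 0, "z": -0.18, "wx": 0, "wy": 0, "wz": 0},
    {"fingers": -1, "x": 0, "y": 0, "z": -0.19, "wx": 0, "wy": 0, "wz": 0},
    {"fingers": -1, "x": 0.015, "y": 0.013, "z": -0.19, "wx": 0, "wy": 0, "wz": -1.4},
    {"fingers": -1, "x": 0.038, "y": 0.032, "z": -0.19, "wx": 0, "wy": 0, "wz": -3.5},
    {"fingers": -1, "x": 0.061, "y": 0.052, "z": -0.19, "wx": 0, "wy": 0, "wz": -5.6},
    {"fingers": -1, "x": 0.084, "y": 0.072, "z": -0.19, "wx": 0, "wy": 0, "wz": -7.7},
    {"fingers": -1, "x": 0.107, "y": 0.091, "z": -0.19, "wx": 0, "wy": 0, "wz": -9.7},
    {"fingers": -1, "x": 0.13, "y": 0.111, "z": -0.19, "wx": 0, "wy": 0, "wz": -11.8},
    {"fingers": -1, "x": 0.15, "y": 0.128, "z": -0.19, "wx": 0, "wy": 0, "wz": -13.6},
    {"fingers": -1, "x": 0.163, "y": 0.139, "z": -0.19, "wx": 0, "wy": 0, "wz": -14.8},
    {"fingers": -1, "x": 0.168, "y": 0.1435, "z": -0.19, "wx": 0, "wy": 0, "wz": -15.3},
    {"fingers": -1, "x": 0.168, "y": 0.1435, "z": -0.19, "wx": 0, "wy": 0, "wz": -15.3},
    {"fingers": -1, "x": 0.168, "y": 0.1435, "z": -0.19, "wx": 0, "wy": 0, "wz": -15.3}
  ]
}}

```text
time: 14.98
ee_pos: [0.6363, 0.0545, 0.2371]
tcp_rot: [-179.9, 0.0, 94.9]
wrist_force: [-0.3, -0.4, -0.1]
opening: -0.0001
```

Run:
```python
from h import *
o=bot.get_obs();print({k:np.round(o[k],4) for k in('time','ee_pos','tcp_rot','opening','wrist_force')})
cal=bot.get_calibration('wrist');im,d=bot.camera('wrist');cv2.imwrite('pics/w6.png',im)
for r in bot.place_of('scraper_mid','wrist')[:4]:
    print(round(r['confidence'],2),np.round(r['point']),np.round(px2w('wrist',*r['point'],.016,cal),4))
np.save('cal6.npy',cal,allow_pickle=True)
```

```text
{'time': np.float64(14.9833), 'ee_pos': array([0.6363, 0.0545, 0.2371]), 'tcp_rot': array([-1.799471e+02,  1.170000e-02,  9.485050e+01]), 'opening': np.float64(-0.0001), 'wrist_force': array([-0.3142, -0.4362, -0.1279])}
0.72 [168. 320.] [0.6357 0.0543 0.016 ]
```

View pics/w6.png

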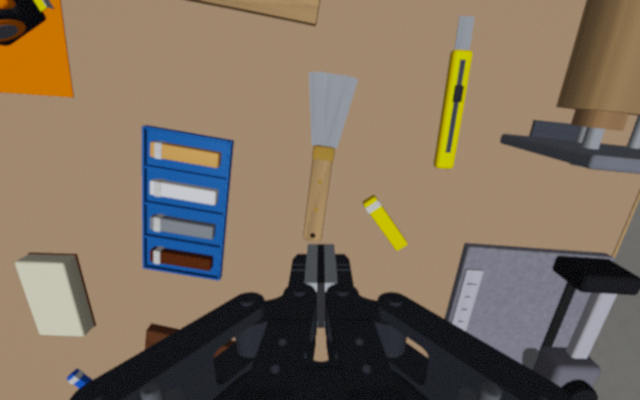

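The wrist view shows the scraper from the blade end at (75,332) to the handle end at (240,313). The network puts its middle at (168,320).

Run:
```python
from h import *
cal=np.load('cal6.npy',allow_pickle=True).item()
a=px2w('wrist',75,332,.003,cal);b=px2w('wrist',240,313,.012,cal);print(a,b,(a+b)/2,np.hypot(*(a-b)[:2]))
o=bot.get_obs();m=(a+b)/2
print(delta(o['ee_pos'],o['tcp_rot'],[m[0],m[1],.047],94.9))
```

```text
[0.64036988 0.15675083 0.003     ] [ 0.63495569 -0.04127604  0.012     ] [0.63766279 0.05773739 0.0075    ] 0.19810087047399536
(array([0.0036, 0.0019, 0.1908]), array([ 0.  ,  0.01, -0.09]))
```

Call:
{"api": "play_rows", "payload": {
  "targets": [
    {"fingers": -1, "x": 0.0015, "y": 0.001, "z": 0.01, "wx": 0, "wy": 0, "wz": 0},
    {"fingers": -1, "x": 0.0015, "y": 0.001, "z": 0.03, "wx": 0, "wy": 0, "wz": 0},
    {"fingers": -1, "x": 0.0015, "y": 0.001, "z": 0.06, "wx": 0, "wy": 0, "wz": 0},
    {"fingers": -1, "x": 0.0015, "y": 0.001, "z": 0.09, "wx": 0, "wy": 0, "wz": 0},
    {"fingers": -1, "x": 0.0015, "y": 0.001, "z": 0.12, "wx": 0, "wy": 0, "wz": 0},
    {"fingers": -1, "x": 0.0015, "y": 0.001, "z": 0.145, "wx": 0, "wy": 0, "wz": 0},
    {"fingers": -1, "x": 0.0015, "y": 0.001, "z": 0.165, "wx": 0, "wy": 0, "wz": 0},
    {"fingers": -1, "x": 0.0015, "y": 0.001, "z": 0.178, "wx": 0, "wy": 0, "wz": 0},
    {"fingers": -1, "x": 0.0015, "y": 0.001, "z": 0.186, "wx": 0, "wy": 0, "wz": 0},
    {"fingers": -1, "x": 0.0015, "y": 0.001, "z": 0.19, "wx": 0, "wy": 0, "wz": 0},
    {"fingers": -1, "x": 0.0015, "y": 0.001, "z": 0.19, "wx": 0, "wy": 0, "wz": 0},
    {"fingers": -1, "x": 0.0015, "y": 0.001, "z": 0.19, "wx": 0, "wy": 0, "wz": 0},
    {"fingers": -1, "x": 0.0015, "y": 0.001, "z": 0.19, "wx": 0, "wy": 0, "wz": 0}
  ]
}}

```text
time: 16.17
ee_pos: [0.6383, 0.0565, 0.0487]
tcp_rot: [179.9, 0.0, 94.9]
wrist_force: [-0.2, 0.2, -0.5]
opening: -0.0001
```

Call:
{"api": "play_rows", "payload": {
  "targets": [
    {"fingers": -1, "x": 0, "y": 0, "z": 0, "wx": 0, "wy": 0, "wz": 0},
    {"fingers": -1, "x": 0, "y": 0, "z": 0, "wx": 0, "wy": 0, "wz": 0},
    {"fingers": -1, "x": 0, "y": 0, "z": 0, "wx": 0, "wy": 0, "wz": 0},
    {"fingers": -1, "x": 0, "y": 0, "z": 0, "wx": 0, "wy": 0, "wz": 0},
    {"fingers": -1, "x": 0, "y": 0, "z": 0, "wx": 0, "wy": 0, "wz": 0},
    {"fingers": -1, "x": 0, "y": 0, "z": 0, "wx": 0, "wy": 0, "wz": 0},
    {"fingers": -1, "x": 0, "y": 0, "z": 0, "wx": 0, "wy": 0, "wz": 0},
    {"fingers": -1, "x": 0, "y": 0, "z": 0, "wx": 0, "wy": 0, "wz": 0},
    {"fingers": -1, "x": 0, "y": 0, "z": 0, "wx": 0, "wy": 0, "wz": 0},
    {"fingers": -1, "x": 0, "y": 0, "z": 0, "wx": 0, "wy": 0, "wz": 0},
    {"fingers": -1, "x": 0, "y": 0, "z": 0, "wx": 0, "wy": 0, "wz": 0},
    {"fingers": -1, "x": 0, "y": 0, "z": 0, "wx": 0, "wy": 0, "wz": 0},
    {"fingers": -1, "x": 0, "y": 0, "z": 0, "wx": 0, "wy": 0, "wz": 0},
    {"fingers": -1, "x": 0, "y": 0, "z": 0, "wx": 0, "wy": 0, "wz": 0},
    {"fingers": -1, "x": 0, "y": 0, "z": 0, "wx": 0, "wy": 0, "wz": 0}
  ]
}}

```text
time: 17.42
ee_pos: [0.6376, 0.0564, 0.0473]
tcp_rot: [180.0, 0.0, 94.9]
wrist_force: [-0.1, 0.3, -0.0]
opening: 0.0
```

Call:
{"api": "play_rows", "payload": {
  "targets": [
    {"fingers": -1, "x": 0, "y": 0, "z": 0, "wx": 0, "wy": 0, "wz": 0},
    {"fingers": -1, "x": 0, "y": 0, "z": 0, "wx": 0, "wy": 0, "wz": 0},
    {"fingers": -1, "x": 0, "y": 0, "z": 0, "wx": 0, "wy": 0, "wz": 0},
    {"fingers": -1, "x": 0, "y": 0, "z": 0, "wx": 0, "wy": 0, "wz": 0},
    {"fingers": -1, "x": 0, "y": 0, "z": 0, "wx": 0, "wy": 0, "wz": 0},
    {"fingers": -1, "x": 0, "y": 0, "z": 0, "wx": 0, "wy": 0, "wz": 0},
    {"fingers": -1, "x": 0, "y": 0, "z": 0, "wx": 0, "wy": 0, "wz": 0},
    {"fingers": -1, "x": 0, "y": 0, "z": 0, "wx": 0, "wy": 0, "wz": 0},
    {"fingers": -1, "x": 0, "y": 0, "z": 0, "wx": 0, "wy": 0, "wz": 0},
    {"fingers": -1, "x": 0, "y": 0, "z": 0, "wx": 0, "wy": 0, "wz": 0},
    {"fingers": -1, "x": 0, "y": 0, "z": 0, "wx": 0, "wy": 0, "wz": 0},
    {"fingers": -1, "x": 0, "y": 0, "z": 0, "wx": 0, "wy": 0, "wz": 0},
    {"fingers": -1, "x": 0, "y": 0, "z": 0, "wx": 0, "wy": 0, "wz": 0},
    {"fingers": -1, "x": 0, "y": 0, "z": 0, "wx": 0, "wy": 0, "wz": 0},
    {"fingers": -1, "x": 0, "y": 0, "z": 0, "wx": 0, "wy": 0, "wz": 0}
  ]
}}

```text
time: 18.67
ee_pos: [0.6376, 0.0564, 0.0473]
tcp_rot: [180.0, 0.0, 94.9]
wrist_force: [-0.3, -0.4, -0.3]
opening: -0.0006
```

Run:
```python
from h import *
o=bot.get_obs();print({k:np.round(o[k],4) for k in('time','ee_pos','tcp_rot','opening','wrist_force')})
im,d=bot.camera('side');cv2.imwrite(f'pics/side7.png',cv2.resize(im[110:310,250:450],None,fx=3,fy=3))
```

```text
{'time': np.float64(18.6667), 'ee_pos': array([0.6376, 0.0564, 0.0473]), 'tcp_rot': array([1.79997e+02, 7.00000e-04, 9.48809e+01]), 'opening': np.float64(-0.0006), 'wrist_force': array([-0.3134, -0.4148, -0.3052])}
```

View pics/side7.png

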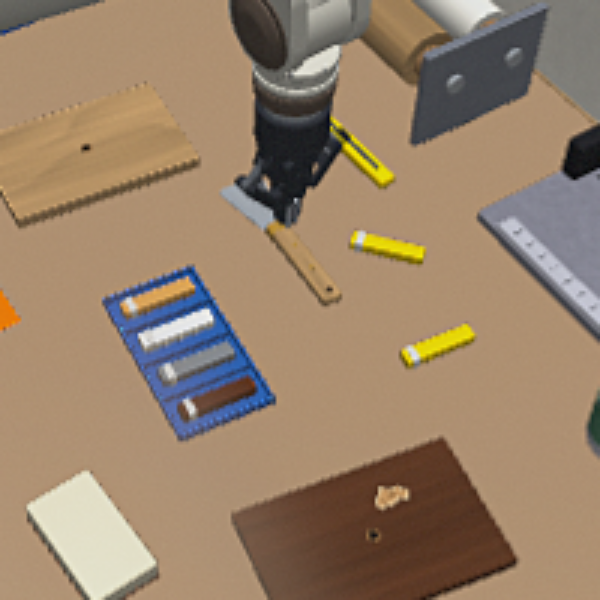

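The fingertips hover above the middle of the scraper, nothing has been moved, and the force is about 0. I'm handing in.

```bash
python3 -c "
from h import *
print(bot.job_done())"
```

```text
the job is handed in; nothing more can be done
None
```

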